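Swing the film carton a quarter turn in its corner clip

ROBOT

A 6-joint arm with a two-finger parallel gripper is mounted at the origin on a cart in front of the work surface, level with it; the furniture and walls round the work are solid. World frame = base frame: x ahead of the robot, y to its left, z up, the work surface at z = 0. Lengths are in mm, angles in rad, forces in N, time in s.
With the tool pointing down it reaches from about 250 to 725 mm from the base axis. Payload 9.7 kg.
Tool frame: the origin (TCP) lies midway between the tips of the shut fingers; the grasp point (between the pads) lies 19 mm behind it (ctrl.pinch_z is the distance from the TCP to the grasp point, in mm); z points along the fingers, y is the line along which they close (so a half turn about z gives the same grasp; the last joint's range is limited). The gripper opens to 85 mm and grips with 20 to 120 N. Pads are 22 mm wide; open, the fingers measure 114 mm over their backs; the gripper's body (76 mm by 85 mm) begins 54 mm behind the grasp point. The pads swing forward as they close: fully open they stand 13 mm farther back than shut.
Start: joints at [1.226, 0.087, 0.176, 1.66, 0, 1.571], TCP at [185.902, 517.627, 231.284] pointing down, gripper open.
Joint ranges: [-3.13, 3.13], [-0.85, 1.81], [-1.15, 1.24], [-2.2, 2.28], [-1.44, 1.52], [-3.14, 3.14]. Speed limits (rad/s): [2.22, 2.22, 2.57, 3.14, 3.14, 3.14].

INTERFACE

Orientations are given as a unit quaternion [x, y, z, w].
In Python, from workcell import ctrl, imaging, finish_job gives the robot as it stands. The module is installed in compiled form; this text tells all that it offers.
- The arm moves only by the tool play_rows, never from a script. Its argument "moves" is a list of rows, each a list of 7 numbers: the finger opening in m, from 0 to 0.0854, then the shift along the tool's x, y, z in m, then the turn, a rotation vector about the tool's x, y, z in rad. A call has exactly 10 rows; each row shifts and turns the commanded pose from where the row before left it, along the tool's axes as they then stand; what a row does not reach is not made up. A row lasts 1/10 s, in which the tool goes at most 50 mm and 8.59 degrees, less where a joint would pass 70% of its speed; a pose out of reach is approached as far as the arm can. A call is refused whole if a number of a shift passes 0.05 or a number of a turn 0.15, either way. A call with a gripper value outside its range is refused whole. The fingers move at their own pace and stop on an object; the grip force is fixed at half the most. Time passes only in rows, so rows that do not move let the fingers close, or fill a call up. It gives the time, the measured TCP pose, the force, the opening and the grip force at its end, in the units of the state.
- ctrl.get_state(): the state, without advancing time (a new reading comes with each control period).
- imaging.read_camera(name): name is "side" or "top" or "wrist"; returns (picture, depth): 400x640x3 uint8, red, green, blue; 400x640 float32, mm along the optical axis (not along the pixel's ray), 0 where there is no reading.
- imaging.calibration(name): a dict with "fx", "fy", "cx", "cy" (pixels), "distortion" ([k1, k2, p1, p2, k3] as OpenCV has them; the pictures are not rectified), "rvec" (rotation vector, rad) and "tvec" (3), from world to camera coordinates, as OpenCV has them. Camera axes: x right, y down, z forward; pixel columns grow to the right and rows downward; lengths in mm; the calibration is good to about 2 mm. A picture is of the moment at which its call begins: read the wrist's pose just before it. calibration takes no time and is no camera call; for the wrist camera it gives the pose at the moment of the call.
- finish_job(): hands the job in; it is judged then, once.
The state is a dict: "clock": time; "qpos": joint angles; "joint_vel": joint speeds; "joint_efforts": joint torques, N m; "position": TCP position; "tcp_rot": TCP orientation; "ft_force": force on the tool from outside, world axes, zero at the start; "wrist_torque": the same for the moment, N m; "width": finger opening in mm; "grip_force": force on a finger pad.
Only numpy, scipy, OpenCV 4.12 (cv2) and the standard library are available. Lean on these libraries where they do the work, as an engineer would, in place of code of your own. Each camera call takes 0.05 s, during which the arm holds its last target. There are 200 camera calls.

TASK

The white film carton lies crosswise at the right-hand end of the metal fence, one corner in the orange swivelling clip. Push its free far corner round the held corner through a quarter turn anticlockwise seen from above, until the carton points away from you with its short end flush against the fence. Slide it, do not lift or tip it, keep its corner in the clip, and leave the green slide box and the data logger where they are.

Things in the scene. Friction and masses are not known exactly. Their poses are not given: they have to be found in the camera images.
- carton: loose white carton of sealing film (red print on its far side), about 0.19 kg, 130 x 60 mm, 56 mm high, pushed with 1 to 3 N. Origin: centre of its underside; x along its length. At the start its x axis lies along the fence's +y, its centre at x = 41, y = -76 mm in the fence's frame; the near left corner is the one in the clip. Home: centre at x = 76, y = 41 mm there, length along the fence's x.
- fence: aluminium bar fixed on the worktop on the robot's side of the carton. Origin: on the axis of the clip's pivot post (42 mm high) at its right-hand end, worktop height. x points away from the robot, y left along the bar, z up. Base strip 6 mm high: x = -14 to 9, y = -14 to 94 mm. Upright stop 34 mm high at y = 40 to 84 mm, its working face at x = 10 mm.
- clip (a joint): angle in rad of the orange plastic angle clip about the fence's pivot post: 0 at the start, 1.57 after the quarter turn, growing anticlockwise from above; turns almost freely. Its two legs, 4 mm thick, 8 to 36 mm above the worktop, reach 35 mm from the pivot along the two faces of the carton's held corner; their inner faces are 10 mm from the pivot axis.
- slide_box: bystander: loose green plastic slide box, 106 x 98 x 36 mm, either to the left of the fence or to the right of the carton. Origin: centre of its underside. Not to be moved.
- data_logger: bystander: loose black hand-held data logger with grey and orange keys, 126 x 78 x 18 mm, in the other of those two places. Origin: centre of its underside. Not to be moved.

How it is judged (in metres and radians):
At the end, for the whole second after the job is handed in: The carton stands flat and still on the worktop, its length square to the fence within 10 degrees, and its centre within 15 mm (towards or away from the fence) and 18 mm (along it) of the home place, where its short end touches the stop and its corner is still in the clip (angle between the x axis of carton and the x axis of fence, either way round below 0.175 rad and x of carton in the frame of fence between 0.061 and 0.091 m and y of carton in the frame of fence between 0.023 and 0.059 m and height (world z) of carton below 0.01 m and angle between carton's own z axis and vertical below 0.1 rad and linear speed of carton below 0.01 m/s).
It fails at once if the carton is lifted or tipped (height (world z) of carton above 0.02 m or angle between carton's own z axis and vertical above 0.3 rad).
It fails at once if the carton is pushed or pulled out of the corner clip (its centre, about 86 mm from the pivot all the way round, gets beyond 115 mm) (horizontal distance between carton and fence above 0.115 m).
It fails at once if the slide box is moved more than 20 mm (distance of slide_box from where it was at the start of the episode above 0.02 m).
It fails at once if the data logger is moved more than 20 mm (distance of data_logger from where it was at the start of the episode above 0.02 m).
It also fails if it takes over 34 s, if anything falls off the work surface, if the arm or the gripper's body presses on something with over 40 N, if the wrist force passes 120 N, or if a joint passes its speed limit or range.

## Working session

There is one attempt and no reset: what is moved stays moved. The work goes in short steps, Python scripts to look and compute and a tool call to move; the robot and the scene stay as the last step left them, time stands still between calls to the robot, and variables do not carry over. Pictures are saved under pics/ and viewed, at most 10 in all, crops included, and the job is handed in when it is done.

Besides the shell and the picture viewer there is one more tool, called after "Emit:" in YAML: its name, and indented under it one key for each argument. play_rows: Moves the arm, as the interface text tells. Its arguments: {"type":"object","properties":{"moves":{"type":"array","items":{"type":"array","items":{"type":"number"}}}},"required":["moves"]}

```bash
mkdir -p pics
python3 - <<'E'
from workcell import ctrl, imaging
import cv2,numpy as np
for n in("top","side"):
    p,d=imaging.read_camera(n); cv2.imwrite(f"pics/{n}0.png",p[:,:,::-1]); np.savez(f"{n}0.npz",p=p,d=d)
    c=imaging.calibration(n);R=cv2.Rodrigues(np.array(c["rvec"]))[0]; print(n,{k:np.round(v,3) for k,v in c.items()},-R.T@np.array(c["tvec"]))
s=ctrl.get_state();print(s)
E
```

```text
top {'fx': np.float64(456.173), 'fy': np.float64(456.173), 'cx': np.float64(316.942), 'cy': np.float64(202.157), 'distortion': array([-0.122,  0.   ,  0.   ,  0.   ,  0.   ]), 'rvec': array([ 2.16 , -2.132,  0.168]), 'tvec': array([  49.7  ,  509.36 , 1047.583])} [ 346.04022129   61.50510238 1111.67488737]
side {'fx': np.float64(449.505), 'fy': np.float64(449.505), 'cx': np.float64(325.69), 'cy': np.float64(197.765), 'distortion': array([-0.103,  0.   ,  0.   ,  0.   ,  0.   ]), 'rvec': array([ 2.134, -0.269,  0.138]), 'tvec': array([-473.506,  126.138,  772.224])} [ 320.32745727 -677.67518922  524.01849568]
{'clock': 0.1, 'qpos': array([ 1.22604509e+00,  8.74028438e-02,  1.75234744e-01,  1.65979478e+00,
       -1.73147321e-05,  1.57077234e+00]), 'joint_vel': array([-0.00085251, -0.0011996 ,  0.00085189, -0.00097837,  0.00098717,
        0.00279079]), 'joint_efforts': array([-3.81922086e-05, -5.21561909e+01,  4.65653479e+01,  1.59500999e-02,
       -3.04511070e-05, -9.63065020e-06]), 'position': array([185.81777972, 517.45153015, 230.66615624]), 'tcp_rot': array([ 1.71511390e-01,  9.85181964e-01, -5.76116981e-04, -9.15234556e-05]), 'ft_force': array([ 0.60440723, -0.20232179, -0.51287915]), 'wrist_torque': array([-0.05611049,  0.03920744,  0.01890993]), 'grip_force': 0.0, 'width': 85.46485781133426}
```

View pics/top0.png

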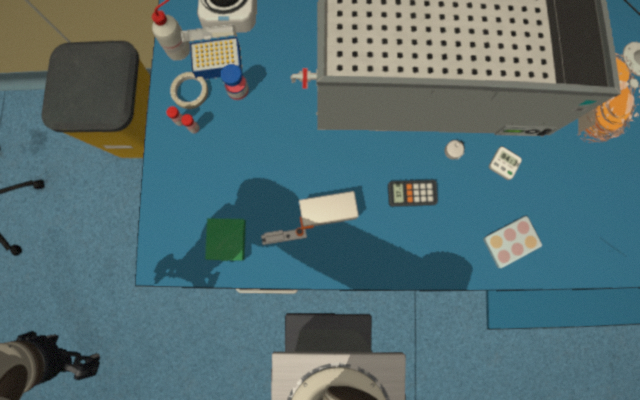

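View pics/side0.png

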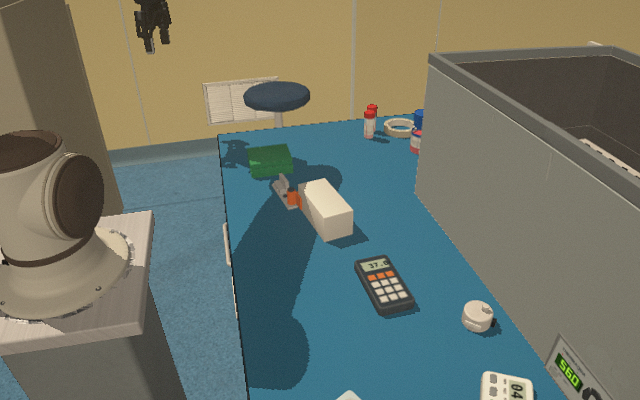

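The top view shows the carton top at about (328,208), the orange clip at (300,230), the fence at (283,236), the green slide box at (225,240) on the left and the logger at (413,192) on the right. The bath front is at row 130. The side view agrees.

```bash
cat > h.py <<'E'
import cv2,numpy as np
from workcell import imaging
def ray(n,px,z):
    c=imaging.calibration(n);R=cv2.Rodrigues(np.array(c["rvec"]))[0];t=np.array(c["tvec"])
    K=np.array([[c["fx"],0,c["cx"]],[0,c["fy"],c["cy"]],[0,0,1]])
    u=cv2.undistortPoints(np.array(px,float).reshape(-1,1,2),K,np.array(c["distortion"]))[:,0]
    d=np.c_[u,np.ones(len(u))]@R; o=-R.T@t
    return (o+d*((z-o[2])/d[:,2])[:,None])
def depthz(n,d):
    c=imaging.calibration(n);R=cv2.Rodrigues(np.array(c["rvec"]))[0];t=np.array(c["tvec"])
    K=np.array([[c["fx"],0,c["cx"]],[0,c["fy"],c["cy"]],[0,0,1]])
    v,u=np.mgrid[:400,:640]
    q=cv2.undistortPoints(np.c_[u.ravel(),v.ravel()].astype(float).reshape(-1,1,2),K,np.array(c["distortion"]))[:,0]
    P=np.c_[q,np.ones(len(q))]*d.reshape(-1,1)
    return ((P-t)@R).reshape(400,640,3)
def rect(n,m,z):
    cs,_=cv2.findContours(m.astype(np.uint8),cv2.RETR_EXTERNAL,cv2.CHAIN_APPROX_NONE)
    k=max(cs,key=cv2.contourArea);w=ray(n,k,z)[:,:2].astype(np.float32)
    return cv2.minAreaRect(w)
E
python3 - <<'E'
from h import *
f=np.load("top0.npz");p=f["p"];d=f["d"]
W=depthz("top",d)
hsv=cv2.cvtColor(p,cv2.COLOR_RGB2HSV)
roi=np.zeros((400,640),bool);roi[185:235,290:370]=1
m=roi&(W[...,2]>45)&(W[...,2]<70)&(hsv[...,1]<90)&(hsv[...,2]>150)
print("carton",m.sum(),W[m].mean(0)); r=rect("top",m,56);print(r,cv2.boxPoints(r))
o=np.zeros_like(roi);o[215:245,285:315]=1
o&=(hsv[...,0]<14)&(hsv[...,1]>130)&(hsv[...,2]>80)
print("orange",o.sum(),np.argwhere(o).mean(0)[::-1],W[o].mean(0))
g=(hsv[...,0]>45)&(hsv[...,0]<80)&(hsv[...,1]>120);g[:,:195]=0;g[:,255:]=0
print("green",rect("top",g,36))
l=np.zeros_like(roi);l[170:215,380:445]=1;l&=(W[...,2]>10)
print("logger",l.sum(),rect("top",l,18))
print("bath wall",W[100:136:4,340].round())
print("heights fence",W[236:240:2,262:306:4].round().tolist())
im=cv2.resize(p[180:270,200:380],None,fx=4.4,fy=4.4,interpolation=cv2.INTER_CUBIC)
cv2.imwrite("pics/crop1.png",im[:,:,::-1])
E
```

```text
carton 1365 [492.91872186  28.5993953   56.01069208]
((491.6026611328125, 30.54865264892578), (60.668949127197266, 129.44461059570312), 10.064973831176758) [[450.42383   88.973495]
 [473.0462   -38.47899 ]
 [532.7815   -27.87619 ]
 [510.15912   99.576294]]
orange 53 [303.50943396 227.79245283] [447.35796688  87.34570368  34.99795912]
green ((416.9255065917969, 273.48822021484375), (97.14529418945312, 91.97687530517578), 0.8503726720809937)
logger 1224 ((537.960205078125, -176.49594116210938), (64.20584106445312, 120.8126449584961), 3.818439483642578)
bath wall [[698.  12. 211.]
 [696.  11. 193.]
 [698.   9. 165.]
 [696.   8. 144.]
 [696.   7. 118.]
 [697.   5.  86.]
 [697.   3.  57.]
 [697.   1.  26.]
 [694.   0.   2.]]
heights fence [[[429.0, 189.0, 4.0], [427.0, 176.0, 32.0], [428.0, 167.0, 23.0], [428.0, 158.0, 18.0], [428.0, 148.0, 22.0], [429.0, 139.0, 16.0], [429.0, 130.0, 8.0], [346.0, 62.0, 1112.0], [430.0, 111.0, 5.0], [429.0, 101.0, 16.0], [430.0, 91.0, 8.0]], [[423.0, 188.0, 10.0], [423.0, 177.0, 22.0], [423.0, 168.0, 17.0], [423.0, 158.0, 18.0], [423.0, 149.0, 19.0], [424.0, 139.0, 15.0], [424.0, 130.0, 10.0], [425.0, 120.0, 4.0], [425.0, 111.0, 7.0], [425.0, 101.0, 8.0], [425.0, 91.0, 4.0]]]
```

View pics/crop1.png

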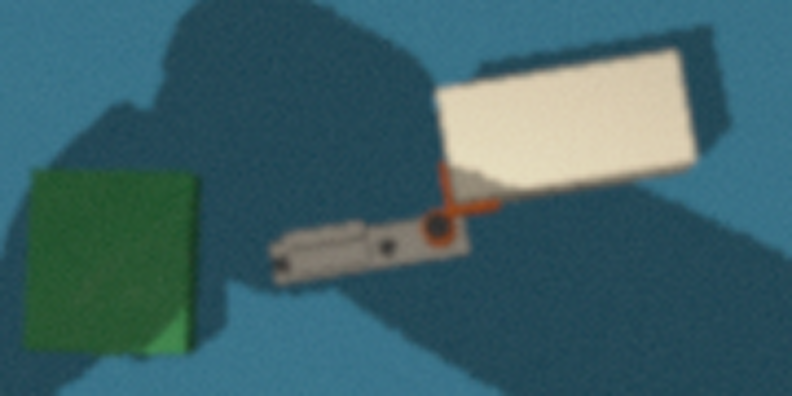

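Carton fit is 60.7 x 129.4 mm, so the fence yaw is 10.1° and its origin about (438, 98). I'll shut the gripper, go over behind the carton's free right end, and turn the tool so its flat sides push.

Emit:
play_rows:
  moves:
    - [0, -0.021, -0.021, 0, 0, 0, 0]
    - [0, -0.021, -0.021, 0, 0, 0, 0]
    - [0, -0.021, -0.021, 0, 0, 0, 0]
    - [0, -0.021, -0.021, 0, 0, 0, 0]
    - [0, -0.021, -0.021, 0, 0, 0, 0]
    - [0, -0.021, -0.021, 0, 0, 0, 0]
    - [0, -0.021, -0.021, 0, 0, 0, 0]
    - [0, -0.021, -0.021, 0, 0, 0, 0]
    - [0, -0.021, -0.021, 0, 0, 0, 0]
    - [0, -0.021, -0.021, 0, 0, 0, 0]

```text
clock: 1.1
position: [312.7, 247.8, 231.1]
tcp_rot: [0.171, 0.985, -0.0, -0.0]
ft_force: [-0.1, 0.0, -0.3]
width: -0.0
grip_force: 0.0
```

Emit:
play_rows:
  moves:
    - [0, -0.021, -0.021, 0, 0, 0, 0]
    - [0, -0.021, -0.021, 0, 0, 0, 0]
    - [0, -0.021, -0.021, 0, 0, 0, 0]
    - [0, -0.021, -0.021, 0, 0, 0, 0]
    - [0, -0.021, -0.021, 0, 0, 0, 0]
    - [0, -0.021, -0.021, 0, 0, 0, 0]
    - [0, -0.021, -0.021, 0, 0, 0, 0]
    - [0, -0.021, -0.021, 0, 0, 0, 0]
    - [0, -0.021, -0.021, 0, 0, 0, 0]
    - [0, -0.02, -0.02, 0, 0, 0, 0]

```text
clock: 2.1
position: [438.9, -19.6, 231.0]
tcp_rot: [0.172, 0.985, -0.0, -0.0]
ft_force: [0.3, 0.1, -0.2]
width: -0.3
grip_force: 0.0
```

Emit:
play_rows:
  moves:
    - [0, 0, 0, 0, 0, 0, 0.145]
    - [0, 0, 0, 0, 0, 0, 0.145]
    - [0, 0, 0, 0, 0, 0, 0.145]
    - [0, 0, 0, 0, 0, 0, 0.145]
    - [0, 0, 0, 0, 0, 0, 0.145]
    - [0, 0, 0, 0, 0, 0, 0.145]
    - [0, 0, 0, 0, 0, 0, 0.145]
    - [0, 0, 0, 0, 0, 0, 0.145]
    - [0, 0, 0, 0, 0, 0, 0.145]
    - [0, 0, 0, 0, 0, 0, 0]

```text
clock: 3.1
position: [438.5, -18.3, 231.0]
tcp_rot: [0.735, 0.678, -0.0, -0.0]
ft_force: [0.7, 0.1, -0.2]
width: 0.1
grip_force: 0.0
```

Run:
```python
from workcell import ctrl
from h import *
s=ctrl.get_state();print(s["clock"],s["qpos"].round(3),s["position"].round(1),s["tcp_rot"].round(4),s["width"])
print("pivot",ray("top",[[299.3,231.8]],42))
```

```text
3.1 [-0.042 -0.176 -0.078  1.669  0.     1.61 ] [438.5 -18.3 231. ] [ 7.352e-01  6.778e-01 -2.000e-04 -2.000e-04] 0.07941999909113304
pivot [[437.09132199  96.92276675  42.        ]]
```

Emit:
play_rows:
  moves:
    - [0, 0, 0, 0.0215, 0, 0, 0.146]
    - [0, 0, 0, 0.0215, 0, 0, 0.146]
    - [0, 0, 0, 0.0215, 0, 0, 0.146]
    - [0, 0, 0, 0.0215, 0, 0, 0.146]
    - [0, 0, 0, 0.0215, 0, 0, 0.146]
    - [0, 0, 0, 0.0215, 0, 0, 0.146]
    - [0, 0, 0, 0.0215, 0, 0, 0.146]
    - [0, 0, 0, 0.0215, 0, 0, 0.146]
    - [0, 0, 0, 0.0215, 0, 0, 0.146]
    - [0, 0, 0, 0.0215, 0, 0, 0]

```text
clock: 4.1
position: [438.4, -18.3, 15.3]
tcp_rot: [0.996, 0.089, -0.0, -0.0]
ft_force: [0.7, 0.4, -0.1]
width: 0.1
grip_force: 0.0
```

Run:
```python
from workcell import ctrl,imaging
from h import *
s=ctrl.get_state();print(s["clock"],s["qpos"].round(3),s["position"].round(1),s["tcp_rot"].round(4),s["ft_force"])
p,d=imaging.read_camera("side")
cv2.imwrite("pics/s1.png",cv2.resize(p[100:260,180:400],None,fx=3.5,fy=3.5)[:,:,::-1])
```

```text
4.1 [-0.042 -0.154 -0.477  1.248  0.     2.922] [438.4 -18.3  15.3] [ 9.961e-01  8.870e-02 -1.000e-04 -0.000e+00] [ 0.72367676  0.42763954 -0.08648065]
```

View pics/s1.png

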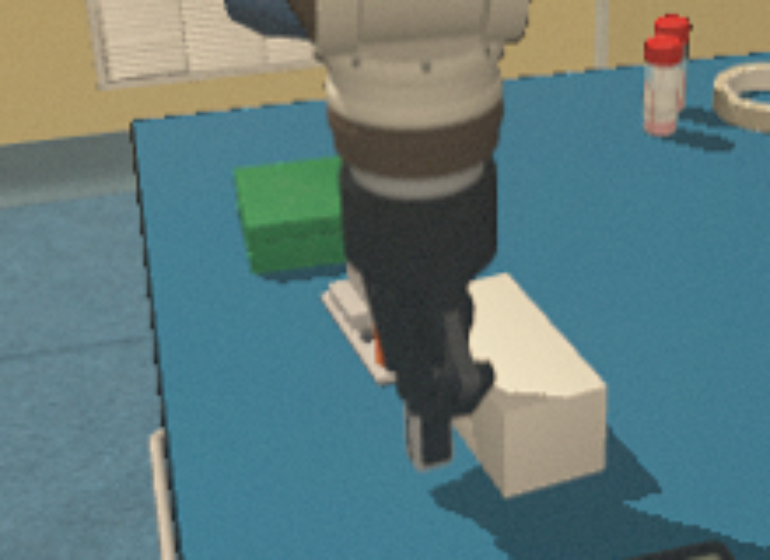

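The finger is down beside the near face of the carton at its free end, with a gap of about 19 mm. The green box, clip and carton are undisturbed. Now I'll make contact and start the arc.

Emit:
play_rows:
  moves:
    - [0, 0.003, 0, 0, 0, 0, 0]
    - [0, 0.003, 0, 0, 0, 0, 0]
    - [0, 0.003, 0, 0, 0, 0, 0]
    - [0, 0.002, 0, 0, 0, 0, 0]
    - [0, 0.002, 0, 0, 0, 0, 0]
    - [0, 0.002, 0, 0, 0, 0, 0]
    - [0, 0.002, 0, 0, 0, 0, 0]
    - [0, 0.001, 0, 0, 0, 0, 0]
    - [0, 0, 0, 0, 0, 0, 0]
    - [0, 0, 0, 0, 0, 0, 0]

```text
clock: 5.15
position: [456.3, -15.2, 16.2]
tcp_rot: [0.996, 0.089, -0.0, 0.0]
ft_force: [0.7, 0.5, 0.3]
width: 0.2
grip_force: 0.0
```

Emit:
play_rows:
  moves:
    - [0, 0.0046, -0.0001, 0, 0, 0, -0.04]
    - [0, 0.0046, -0.0001, 0, 0, 0, -0.04]
    - [0, 0.0046, -0.0001, 0, 0, 0, -0.04]
    - [0, 0.0046, -0.0001, 0, 0, 0, -0.04]
    - [0, 0.0046, -0.0001, 0, 0, 0, -0.04]
    - [0, 0.0046, -0.0001, 0, 0, 0, -0.04]
    - [0, 0.0046, -0.0001, 0, 0, 0, -0.04]
    - [0, 0.0046, -0.0001, 0, 0, 0, -0.04]
    - [0, 0.0046, -0.0001, 0, 0, 0, -0.04]
    - [0, 0.0046, -0.0001, 0, 0, 0, -0.04]

```text
clock: 6.15
position: [498.7, 1.7, 16.2]
tcp_rot: [0.958, 0.286, -0.0, 0.0]
ft_force: [-0.8, -1.3, 0.1]
width: 0.1
grip_force: 0.0
```

```bash
cat > look.py <<'E'
import sys
from workcell import ctrl
from h import *
s=ctrl.get_state();q=s["tcp_rot"];O=np.array([437.5,97.5]);F=np.array([[.9846,.1748],[-.1748,.9846]])
print(s["clock"],"tcp fence",(F@(s["position"][:2]-O)).round(1),"z",s["position"][2].round(1),"toolx deg rel",np.degrees(2*np.arctan2(q[1],q[0]))-10.06,s["ft_force"].round(2),s["qpos"].round(2))
p,d=imaging.read_camera("top");W=depthz("top",d);hsv=cv2.cvtColor(p,cv2.COLOR_RGB2HSV)
m=(W[...,2]>45)&(W[...,2]<66)&(hsv[...,1]<90)&(hsv[...,2]>60);m[:,:250]=0;m[:140]=0;m[250:]=0;m[:,380:]=0
r=rect("top",m,56);c=np.array(r[0]);print(r,"fence centre",F@(c-O))
n=sys.argv[1];cv2.imwrite(f"pics/{n}.png",cv2.resize(p[140:270,200:440],None,fx=3.3,fy=3.3,interpolation=cv2.INTER_CUBIC)[:,:,::-1])
E
python3 look.py t1
```

```text
6.15 tcp fence [  43.5 -105.1] z 16.2 toolx deg rel 23.12626143083652 [-0.82 -1.35  0.05] [ 0.   -0.01 -0.34  1.24 -0.    2.57]
((502.84783935546875, 74.55137634277344), (61.07600784301758, 64.81779479980469), 31.745670318603516) fence centre [ 60.33006321 -34.01801717]
```

View pics/t1.png

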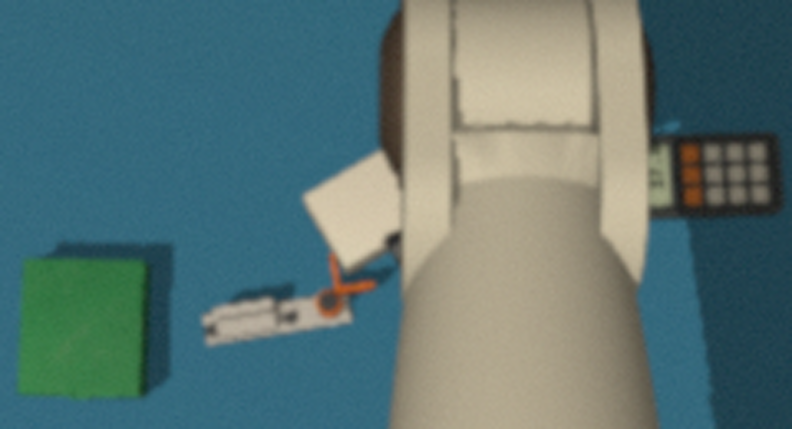

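```bash
cat >> look.py <<'E'
b=cv2.boxPoints(r)
print("corners fence\n",((b-O)@F.T).round(1))
o=(hsv[...,0]<16)&(hsv[...,1]>130)&(hsv[...,2]>70);o[:,:280]=0;o[:,325:]=0;o[:205]=0;o[245:]=0
v,u=np.nonzero(o);w=ray("top",np.c_[u,v],36)[:,:2];w=(w-O)@F.T
print("orange fence",len(w)); 
for lim in ("far x",0),("far -y",1):
    k=np.argsort(w[:,0] if lim[1]==0 else -w[:,1])[-6:];print(lim[0],w[k].mean(0).round(1))
E
python3 look.py t2
python3 - <<'E'
from h import *
f=np.load("top0.npz");hsv=cv2.cvtColor(f["p"],cv2.COLOR_RGB2HSV)
O=np.array([437.5,97.5]);F=np.array([[.9846,.1748],[-.1748,.9846]])
o=(hsv[...,0]<16)&(hsv[...,1]>130)&(hsv[...,2]>70);o[:,:280]=0;o[:,325:]=0;o[:205]=0;o[245:]=0
v,u=np.nonzero(o);w=(ray("top",np.c_[u,v],36)[:,:2]-O)@F.T
print("start far x",w[np.argsort(w[:,0])[-6:]].mean(0),"far -y",w[np.argsort(-w[:,1])[-6:]].mean(0))
E
```

```text
6.2 tcp fence [  44.  -104.8] z 16.2 toolx deg rel 23.270036199194635 [-0.71 -0.34 -0.46] [ 0.   -0.01 -0.34  1.24 -0.    2.56]
((503.08624267578125, 74.71442413330078), (60.684932708740234, 64.97624206542969), 32.172576904296875) fence centre [ 60.59329588 -33.89915322]
corners fence
 [[ 20.3 -15.2]
 [ 44.7 -75.4]
 [100.9 -52.6]
 [ 76.5   7.6]]
orange fence 52
far x [25.9 -8.6]
far -y [  9.9 -30.4]
start far x [25.96993894 -8.20038772] far -y [  8.76274008 -29.82063395]
```

The picture shows the carton turned about 22°, but its held corner is now at fence (20,-15) instead of (14,-6) and the clip has hardly turned. So the carton is sliding outward along the finger: a face push gives no inward force. I'll straddle the free near-right corner with slightly open fingers, one on the long face and one on the short end. That pushes the carton both round and inward.

Emit:
play_rows:
  moves:
    - [0, -0.004, 0, 0, 0, 0, 0]
    - [0, -0.004, 0, 0, 0, 0, 0]
    - [0, -0.004, 0, 0, 0, 0, 0]
    - [0, 0, 0.01, 0, 0, 0, 0]
    - [0, 0, 0.01, 0, 0, 0, 0]
    - [0, 0, 0.01, 0, 0, 0, 0]
    - [0, 0, 0.01, 0, 0, 0, 0]
    - [0, 0, 0.01, 0, 0, 0, 0]
    - [0, 0, 0.01, 0, 0, 0, 0]
    - [0, 0, 0, 0, 0, 0, 0]

```text
clock: 7.25
position: [522.1, -56.1, 16.1]
tcp_rot: [0.959, 0.284, -0.0, 0.0]
ft_force: [-0.2, 0.5, 0.4]
width: 0.1
grip_force: 0.0
```

Emit:
play_rows:
  moves:
    - [0.04, 0, 0, 0, 0, 0, -0.11]
    - [0.04, 0, 0, 0, 0, 0, -0.11]
    - [0.04, 0, 0, 0, 0, 0, -0.11]
    - [0.04, 0, 0, 0, 0, 0, -0.11]
    - [0.04, 0, 0, 0, 0, 0, -0.11]
    - [0.04, 0, 0, 0, 0, 0, -0.11]
    - [0.04, 0, 0, 0, 0, 0, -0.11]
    - [0.04, 0, 0, 0.002, 0, 0, 0]
    - [0.04, 0, 0, 0.002, 0, 0, 0]
    - [0.04, 0, 0, 0, 0, 0, 0]

```text
clock: 8.25
position: [521.2, -54.9, 11.8]
tcp_rot: [0.782, 0.623, -0.0, -0.0]
ft_force: [-0.7, -0.5, -0.3]
width: 40.2
grip_force: 0.0
```

```bash
python3 look.py t3; python3 -c "
from workcell import ctrl,imaging;import cv2
print(ctrl.get_state()['width'])
p,d=imaging.read_camera('side');cv2.imwrite('pics/s2.png',cv2.resize(p[100:270,180:420],None,fx=3.3,fy=3.3)[:,:,::-1])"
```

```text
8.25 tcp fence [  55.8 -164.7] z 11.8 toolx deg rel 67.02609244159474 [-0.71 -0.47 -0.34] [-0.11  0.05 -0.28  1.23  0.    1.69]
((520.446044921875, 47.07770538330078), (60.75364685058594, 130.25503540039062), 32.185176849365234) fence centre [ 72.85485873 -64.14475993]
corners fence
 [[  20.2  -15.2]
 [  69.2 -135.9]
 [ 125.5 -113. ]
 [  76.5    7.6]]
orange fence 52
far x [25.9 -8.6]
far -y [  9.9 -30.4]
40.351075027741224
```

View pics/s2.png

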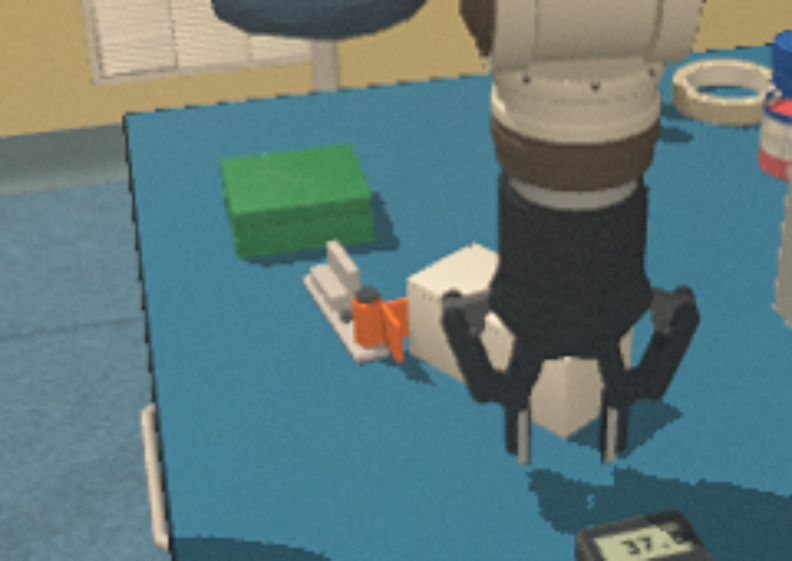

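The side view shows the clip empty-looking but intact, with the carton's free corner between the open fingers. The measured corner is at fence (69,-136). I'll close in, then push inward along the carton's length to reseat the corner.

Emit:
play_rows:
  moves:
    - [0.04, 0.005, 0, 0, 0, 0, 0]
    - [0.04, 0.005, 0, 0, 0, 0, 0]
    - [0.04, 0.005, 0, 0, 0, 0, 0]
    - [0.04, 0.005, 0, 0, 0, 0, 0]
    - [0.04, 0.005, 0, 0, 0, 0, 0]
    - [0.04, 0.005, 0, 0, 0, 0, 0]
    - [0.04, 0.004, 0, 0, 0, 0, 0]
    - [0.04, 0.004, 0, 0, 0, 0, 0]
    - [0.04, 0.002, 0, 0, 0, 0, 0]
    - [0.04, 0, 0, 0, 0, 0, 0]

```text
clock: 9.35
position: [530.4, -15.8, 12.3]
tcp_rot: [0.781, 0.624, 0.0, 0.0]
ft_force: [-0.3, -0.8, 0.1]
width: 39.9
grip_force: 0.0
```

Emit:
play_rows:
  moves:
    - [0.04, 0.001, -0.001, 0, 0, 0, 0]
    - [0.04, 0.001, -0.001, 0, 0, 0, 0]
    - [0.04, 0.001, -0.001, 0, 0, 0, 0]
    - [0.04, 0.001, -0.001, 0, 0, 0, 0]
    - [0.04, 0.001, -0.001, 0, 0, 0, 0]
    - [0.04, 0.001, -0.001, 0, 0, 0, 0]
    - [0.04, 0, 0, 0, 0, 0, 0]
    - [0.04, 0, 0, 0, 0, 0, 0]
    - [0.04, 0, 0, 0, 0, 0, 0]
    - [0.04, 0, 0, 0, 0, 0, 0]

```text
clock: 10.35
position: [525.8, -8.8, 12.3]
tcp_rot: [0.781, 0.624, -0.0, -0.0]
ft_force: [0.6, 0.1, 0.7]
width: 40.2
grip_force: 0.0
```

```bash
python3 look.py t4
```

```text
10.35 tcp fence [  68.3 -120.1] z 12.3 toolx deg rel 67.16868655627697 [0.57 0.12 0.69] [-0.02  0.06 -0.28  1.23  0.    1.78]
((512.1478881835938, 66.99320220947266), (60.79186248779297, 106.45062255859375), 30.56929588317871) fence centre [ 68.16572245 -43.08544396]
corners fence
 [[  21.1   -3.9]
 [  58.3 -103.6]
 [ 115.3  -82.3]
 [  78.    17.4]]
orange fence 54
far x [27.6 -0.5]
far -y [ 17.7 -26.9]
```

View pics/t4.png

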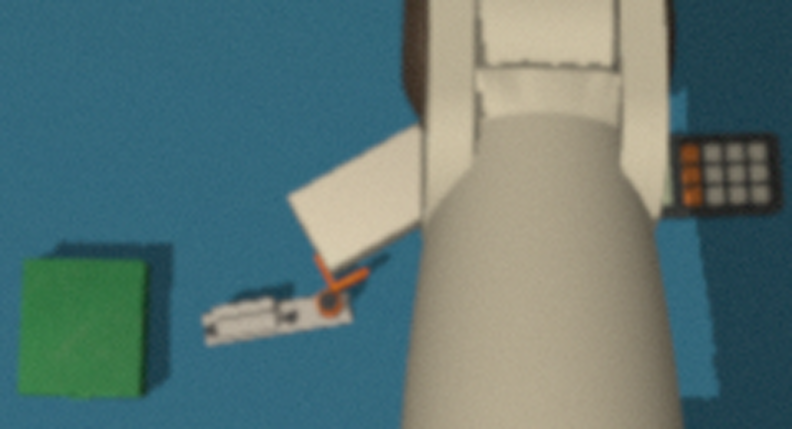

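The clip has swung round with the carton, about 20°, and the corner is seated along its length. Starting the arc about the pivot.

Emit:
play_rows:
  moves:
    - [0.04, 0.0044, 0.0033, 0, 0, 0, -0.04]
    - [0.04, 0.0044, 0.0033, 0, 0, 0, -0.04]
    - [0.04, 0.0044, 0.0033, 0, 0, 0, -0.04]
    - [0.04, 0.0044, 0.0033, 0, 0, 0, -0.04]
    - [0.04, 0.0044, 0.0033, 0, 0, 0, -0.04]
    - [0.04, 0.0044, 0.0033, 0, 0, 0, -0.04]
    - [0.04, 0.0044, 0.0033, 0, 0, 0, -0.04]
    - [0.04, 0.0044, 0.0033, 0, 0, 0, -0.04]
    - [0.04, 0.0044, 0.0033, 0, 0, 0, -0.04]
    - [0.04, 0.0044, 0.0033, 0, 0, 0, -0.04]

```text
clock: 11.4
position: [560.6, 33.4, 12.2]
tcp_rot: [0.641, 0.767, -0.0, 0.0]
ft_force: [-0.4, -1.9, -0.8]
width: 40.0
grip_force: 0.4
```

```bash
python3 look.py t5
```

```text
11.4 tcp fence [110.  -84.6] z 12.2 toolx deg rel 90.16368552923856 [-0.4  -1.88 -0.8 ] [ 0.06  0.14 -0.19  1.24 -0.    1.45]
((514.2410888671875, 96.59886932373047), (60.56153869628906, 101.52728271484375), 55.94937515258789) fence centre [ 75.40175846 -14.3015956 ]
corners fence
 [[ 17.9  -0.7]
 [ 90.8 -71.4]
 [132.9 -27.9]
 [ 60.   42.8]]
orange fence 38
far x [28.  11.5]
far -y [15.5 -5.7]
```

Carton is at 45.9° with its corner at (17.9,-0.7) against an ideal (15.6,0.2), so it is tracking well.

Emit:
play_rows:
  moves:
    - [0.04, 0.0044, 0.0033, 0, 0, 0, -0.04]
    - [0.04, 0.0044, 0.0033, 0, 0, 0, -0.04]
    - [0.04, 0.0044, 0.0033, 0, 0, 0, -0.04]
    - [0.04, 0.0044, 0.0033, 0, 0, 0, -0.04]
    - [0.04, 0.0044, 0.0033, 0, 0, 0, -0.04]
    - [0.04, 0.0044, 0.0033, 0, 0, 0, -0.04]
    - [0.04, 0.0044, 0.0033, 0, 0, 0, -0.04]
    - [0.04, 0.0044, 0.0033, 0, 0, 0, -0.04]
    - [0.04, 0.0044, 0.0033, 0, 0, 0, -0.04]
    - [0.04, 0.0044, 0.0033, 0, 0, 0, -0.04]

```text
clock: 12.45
position: [576.0, 85.8, 12.3]
tcp_rot: [0.476, 0.879, -0.0, 0.0]
ft_force: [-0.4, -1.2, 0.8]
width: 39.8
grip_force: 0.4
```

```bash
python3 look.py t6
```

```text
12.45 tcp fence [134.3 -35.7] z 12.3 toolx deg rel 113.03305185197455 [-0.43 -1.16  0.76] [ 0.15  0.19 -0.13  1.25 -0.    1.14]
((476.60736083984375, 160.910888671875), (0.0, 0.0), 0.0) fence centre [49.58933082 55.59839431]
corners fence
 [[49.6 55.6]
 [49.6 55.6]
 [49.6 55.6]
 [49.6 55.6]]Traceback (most recent call last):
  File "look.py", line 13, in <module>
    v,u=np.nonzero(o);w=ray("top",np.c_[u,v],36)[:,:2];w=(w-O)@F.T
                        ~~~^^^^^^^^^^^^^^^^^^^^^
  File "h.py", line 6, in ray
    u=cv2.undistortPoints(np.array(px,float).reshape(-1,1,2),K,np.array(c["distortion"]))[:,0]
      ~~~~~~~~~~~~~~~~~~~^^^^^^^^^^^^^^^^^^^^^^^^^^^^^^^^^^^^^^^^^^^^^^^^^^^^^^^^^^^^^^^^
cv2.error: OpenCV(4.12.0) /io/opencv/modules/calib3d/src/undistort.dispatch.cpp:347: error: (-215:Assertion failed) CV_IS_MAT(_src) && CV_IS_MAT(_dst) && (_src->rows == 1 || _src->cols == 1) && (_dst->rows == 1 || _dst->cols == 1) && _src->cols + _src->rows - 1 == _dst->rows + _dst->cols - 1 && (CV_MAT_TYPE(_src->type) == CV_32FC2 || CV_MAT_TYPE(_src->type) == CV_64FC2) && (CV_MAT_TYPE(_dst->type) == CV_32FC2 || CV_MAT_TYPE(_dst->type) == CV_64FC2) in function 'cvUndistortPointsInternal'
```

The arm hides the carton from above, but forces stay small (1 to 2 N). I'll run the last part of the arc, then look from the side.

Emit:
play_rows:
  moves:
    - [0.04, 0.0044, 0.0033, 0, 0, 0, -0.04]
    - [0.04, 0.0044, 0.0033, 0, 0, 0, -0.04]
    - [0.04, 0.0044, 0.0033, 0, 0, 0, -0.04]
    - [0.04, 0.0044, 0.0033, 0, 0, 0, -0.04]
    - [0.04, 0.0044, 0.0033, 0, 0, 0, -0.04]
    - [0.04, 0.0044, 0.0033, 0, 0, 0, -0.04]
    - [0.04, 0.0044, 0.0033, 0, 0, 0, -0.04]
    - [0.04, 0.0044, 0.0033, 0, 0, 0, -0.04]
    - [0.04, 0.0044, 0.0033, 0, 0, 0, -0.04]
    - [0.04, 0, 0, 0, 0, 0, 0]

```text
clock: 13.5
position: [571.2, 135.1, 12.3]
tcp_rot: [0.312, 0.95, 0.0, -0.0]
ft_force: [0.8, -0.1, -0.4]
width: 40.0
grip_force: 0.1
```

```bash
python3 -c "
from workcell import ctrl,imaging;import cv2
s=ctrl.get_state();print(s['position'],s['tcp_rot'],s['ft_force'])
p,d=imaging.read_camera('side');cv2.imwrite('pics/s3.png',cv2.resize(p[80:250,180:420],None,fx=3.3,fy=3.3)[:,:,::-1])"
```

```text
[571.16736563 135.13406632  12.25722314] [ 3.11662575e-01  9.50192838e-01  6.84565770e-05 -7.08663928e-05] [ 0.84202023 -0.06376387 -0.35961391]
```

View pics/s3.png

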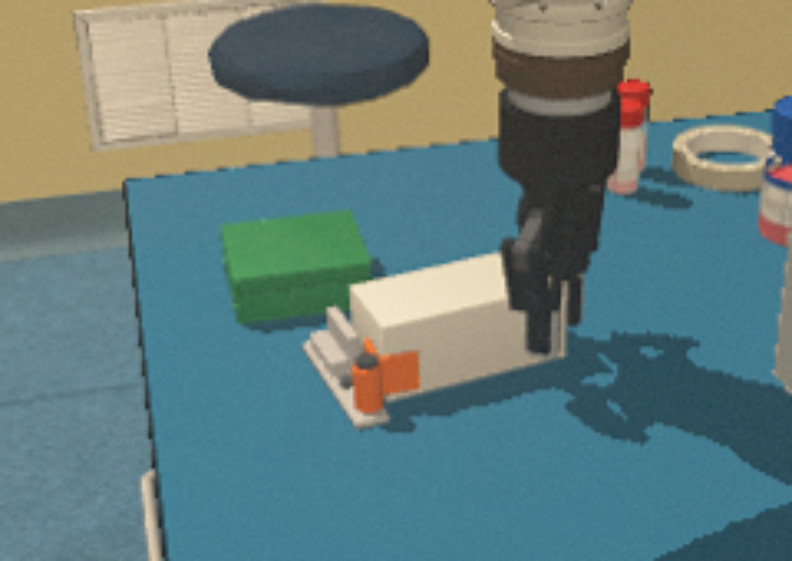

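The carton points away from the robot with its short end close to the stop, and the clip has turned with it. I'll nudge 3 mm to seat it, then retreat and check from above.

Emit:
play_rows:
  moves:
    - [0.04, 0.001, 0, 0, 0, 0, 0]
    - [0.04, 0.001, 0, 0, 0, 0, 0]
    - [0.04, 0.001, 0, 0, 0, 0, 0]
    - [0.04, 0, 0, 0, 0, 0, 0]
    - [0.04, -0.005, 0, 0, 0, 0, 0]
    - [0.04, -0.01, 0, 0, 0, 0, 0]
    - [0.04, -0.01, 0, 0, 0, 0, 0]
    - [0.04, -0.01, 0, 0, 0, 0, 0]
    - [0.04, 0, 0, 0, 0, 0, 0]
    - [0.04, 0, 0, -0.01, 0, 0, 0]

```text
clock: 14.55
position: [596.3, 115.4, 21.0]
tcp_rot: [0.312, 0.95, -0.001, -0.001]
ft_force: [0.4, 0.8, -0.2]
width: 40.0
grip_force: 0.0
```

Emit:
play_rows:
  moves:
    - [0.04, 0, 0, -0.03, 0, 0, 0]
    - [0.04, 0, 0, -0.03, 0, 0, 0]
    - [0.04, 0, 0, -0.03, 0, 0, 0]
    - [0.04, 0, 0, -0.03, 0, 0, 0]
    - [0.04, -0.02, -0.02, 0, 0, 0, 0]
    - [0.04, -0.025, -0.025, 0, 0, 0, 0]
    - [0.04, -0.025, -0.025, 0, 0, 0, 0]
    - [0.04, -0.025, -0.025, 0, 0, 0, 0]
    - [0.04, -0.025, -0.025, 0, 0, 0, 0]
    - [0.04, -0.02, -0.02, 0, 0, 0, 0]

```text
clock: 15.55
position: [626.9, -81.4, 143.2]
tcp_rot: [0.312, 0.95, 0.0, 0.0]
ft_force: [1.1, -0.2, -0.5]
width: 40.5
grip_force: 0.0
```

```bash
python3 look.py t7
```

```text
15.55 tcp fence [ 155.2 -209.3] z 143.2 toolx deg rel 133.60285603412814 [ 1.06 -0.15 -0.45] [-0.13  0.27  0.21  1.52 -0.    0.51]
((506.4617004394531, 150.63693237304688), (131.07357788085938, 58.15370178222656), 11.43077278137207) fence centre [77.18802603 40.26411838]
corners fence
 [[ 11.   67.8]
 [ 12.4   9.6]
 [143.4  12.8]
 [142.   70.9]]
orange fence 54
far x [28.2  5.5]
far -y [-4.3 -4.6]
```

View pics/t7.png

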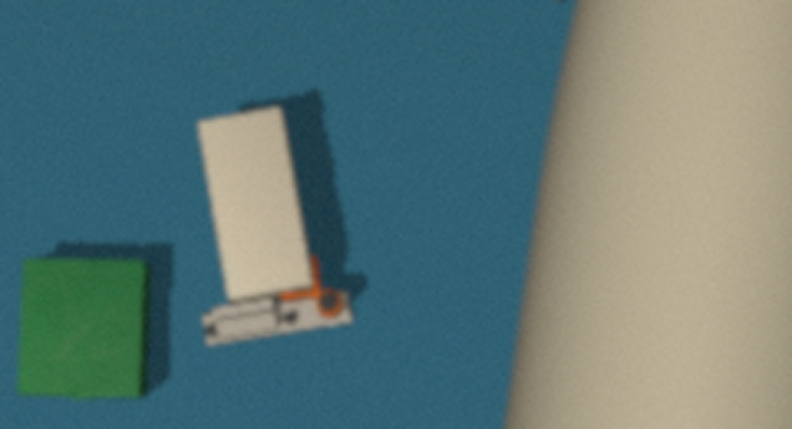

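The carton sits flush against the stop with its corner in the clip. Its centre is at fence (77,40) against home (76,41), and it is 1.4° off square.

```bash
python3 -c "
from workcell import finish_job
print(finish_job())"
```

```text
the job is handed in; nothing more can be done
None
```

The job is handed in: the carton stands at home against the fence stop (centre measured at about 77, 40 mm against 76, 41; about 1.4° off square) with its corner in the clip, after slipping about 11 mm along the finger early on, which I pushed back in; the pushes stayed clear of the slide box and data logger.

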